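# Pack and lock the tea canister

### The arm

A 7-joint arm with a two-finger parallel gripper is mounted at the origin on the work surface. World frame = base frame: x ahead of the robot, y to its left, z up, the work surface at z = 0. Lengths are in m, angles in degrees, forces in N, time in s.
With the tool pointing down it reaches from about 0.35 to 0.9 m from the base axis. Payload 8.1 kg.
Tool frame: the origin (TCP) lies on the centre line of the jaws, within the pads' length; the fingertips stand 22 mm ahead of it and the grasp point (between the pads) lies 3 mm ahead of it (bot.nose_length is the distance from the TCP to the fingertips, in m); z points along the fingers, y is the line along which they close (so a half turn about z gives the same grasp; the last joint's range is limited). The gripper opens to 92 mm and grips with 3 to 60 N. Pads are 19 mm wide; open, the fingers measure 130 mm over their backs; the gripper's body (75 mm by 190 mm) begins 47 mm behind the grasp point.
Start: joints at [67.46, 24.895, 1.432, 90.138, -0.665, 64.973, -4.303], TCP at [0.179, -0.599, 0.249] pointing down, gripper open.
Joint ranges: [-149.89, 149.89], [-25.12, 119.58], [-72.63, 75.52], [4.76, 147.25], [-75.54, 255.54], [6.69, 114.76], [-157.13, 157.13]. Speed limits (degrees/s): [127.2, 127.2, 172.46, 172.46, 180, 180, 180].

### API

Orientations are given as a 3x3 rotation matrix whose columns are the frame's x, y, z axes.
In Python, from station import bot gives the robot as it stands.
- The arm moves only by the tool drive_tool, never from a script. Its argument "targets" is text: rows parted by semicolons, each of 7 numbers parted by spaces: the turn, a rotation vector about the world's x, y, z each as a share of 90 degrees, from -1 to 1, then the shift along the world's x, y, z each as a share of 50 cm, from -1 to 1, then the gripper's target within -1 to 1 (fully open at 1, half-way at 0, shut at -1). In form: wx wy wz dx dy dz hand; .... A call has 1 to 10 rows; each row shifts and turns the commanded pose from where the row before left it; what a row does not reach is not made up. A row lasts 1/10 s, in which the tool goes at most 50 mm and 8.59 degrees, less where a joint would pass 70% of its speed; a pose out of reach is approached as far as the arm can. A call with a number of a shift or a turn outside -1 to 1 is refused whole. A call with a gripper value outside its range is refused whole. The fingers move at their own pace and stop on an object; "newtons" is the grip in N (left out, the last holds). Time passes only in rows, so rows that do not move let the fingers close. It gives the time, the measured TCP pose, the force, the opening and the grip force at its end, in the units of the state.
- bot.get_obs(): the state, without advancing time (a new reading comes with each control period).
- bot.capture(name): name is "scene" or "top" or "wrist"; returns (picture, depth): 400x640x3 uint8, blue, green, red; 400x640 float32, m along the optical axis (not along the pixel's ray), 0 where there is no reading.
- bot.camera_info(name): a dict with "fx", "fy", "cx", "cy" (pixels), "R" (3x3) and "t" (3): a world point X has camera coordinates R X + t. Camera axes: x right, y down, z forward; pixel columns grow to the right and rows downward; lengths in m; the calibration is good to about 2 mm. A picture is of the moment at which its call begins: read the wrist's pose just before it. camera_info takes no time and is no camera call; for the wrist camera it gives the pose at the moment of the call.
- bot.close_job(): hands the job in; it is judged then, once.
Trained networks look in the newest picture that a camera, given by its name, has taken for a name from the list of things; names that differ only in an ending like _2 or _b are one class to them, and where a whole thing is asked for, a point or a joint stands for the part that bears it (a point fixed in the world has none). Each returns a list of dicts, best first, with "confidence" (0 to 1); they miss things now and then, are a little off and sometimes report something else, mostly with a low value. They report only what shows in the picture. A call takes as long as a camera call. They do not tell look-alikes from the thing itself.
- bot.spot_in(camera, query): "centre" ([x, y, z] in m, in the coordinates of the camera as it stood for that picture, good to about 4 mm: the middle of the surface that is visible of it).
- bot.mark_of(camera, query): "centre" ([x, y, z] in m, in the coordinates of the camera as it stood for that picture, good to about 4 mm: a listed point, or the origin of a listed thing).
The state is a dict: "t": time; "joints": joint angles; "dq": joint speeds; "tau": joint torques, N m; "eef_pos": TCP position; "ee_rot": TCP orientation; "contact_force": force on the tool from outside, world axes, zero at the start; "wrist_torque": the same for the moment, N m; "grip_width": finger opening in m; "grasp_force": force on a finger pad.
Only numpy, scipy, OpenCV 4.12 (cv2) and the standard library are available. Lean on these libraries where they do the work, as an engineer would, in place of code of your own. Each camera call takes 0.05 s, during which the arm holds its last target. There are 200 camera calls.

### The job

Lift the wooden dust lid off the green canister by its knob and set it down flat on the round cork mat, then put every tea tin lying on the counter into the canister. Then close it with the yellow bayonet cap: lower the cap into the mouth with its two red lugs in the two gaps marked red, push it down against the sprung seal ring, turn it clockwise about a quarter turn to the stop and let it spring up, so that it stays locked. Leave the honey jar and the cup alone.

Things in the scene. Friction and masses are not known exactly. Their poses are not given: they have to be found in the camera images.
- canister: Green canister fixed to the counter (place and yaw differ each start). Origin: centre of its underside, z up; x points to pocket_a. Inside radius 58 mm, inner floor 8 mm up, wall top 108 mm up. On it an aluminium bayonet collar, 64 mm inner and 84 mm outer radius, top face 135 mm up, with two gaps for the cap's lugs. Turning the cap anticlockwise is blocked.
- mouth (a point): Point on the canister's axis, 125 mm above its underside: the height of the sprung seal ring's top when free, and of the underside of the collar's tabs. The cap has 2.5 mm of radial play in the mouth.
- gap_a (a point): Middle of one gap in the collar, 70 mm from the axis, 125 mm up, 80 degrees anticlockwise (from above) of the canister's x axis; a red mark lies outside it. The gap is 30 degrees wide: a lug has about 4 degrees of play each way. Clockwise of it a 10 mm thick tab (underside 125 mm up) spans 51 degrees; a pushed-down lug passes beneath.
- gap_b (a point): Middle of the other gap, the same, opposite gap_a.
- pocket_a (a point): Lock pocket under the collar, 80 degrees clockwise of gap_a, 70 mm from the axis, 125 mm up. A lug turned to here springs up to its ceiling, 129 mm up, and can turn no more: about 4 degrees of play each way, with a solid stop beyond. Locked, the cap's x axis points at pocket_a or pocket_b.
- pocket_b (a point): The other lock pocket, the same, opposite pocket_a.
- seal_ring (a joint): Travel of the black sprung seal ring (57 to 63 mm radius) in the mouth, m: 0 free, its top level with point mouth; 0.012 pushed fully down. It pushes up with 6 N at 0 rising to 12 N, and turns freely with the cap. The lugs clear the tabs when it is down 8 mm or more (aim for 10); with the cap locked it rests about 4 mm down.
- cap: Yellow bayonet cap, 280 g: disc 123 mm across, 8 mm thick; two opposite red lugs along its x axis (22 mm wide, 8 mm thick, reaching 76 mm from the axis); on top a red upright grip bar along x, 74 mm long, 18 mm thick, 8 to 53 mm up. Origin: centre of the underside. Lies flat, bar up. Either way round is the same. Set in the gaps on the free ring its origin is level with point mouth; locked, 4 mm below.
- dust_lid: Wooden dust lid, 250 g, 156 mm across, lying loose on the collar at the start. Origin: centre of the underside of its plug (58 mm radius, 8 mm tall); the flange is 8 to 14 mm up; a black knob, 32 mm across, stands on a thin neck, its grip from 20 to 48 mm up.
- mat: Round cork mat fixed on the counter, 170 mm across, 4 mm thick; origin at the centre of its underside. The lid goes here, plug down.
- tin1: Sealed red tea tin, a rigid bar 70 x 30 x 30 mm (x, y, z), 90 g, with a paper band. Origin: centre of its underside as it stands at the start; x is its long axis. May be absent.
- tin2: Sealed yellow tea tin, a rigid bar 70 x 30 x 30 mm (x, y, z), 90 g, with a paper band. Origin: centre of its underside as it stands at the start; x is its long axis. May be absent.
- tin3: Sealed blue tea tin, a rigid bar 70 x 30 x 30 mm (x, y, z), 90 g, with a paper band. Origin: centre of its underside as it stands at the start; x is its long axis. May be absent.
- tin4: Sealed orange tea tin, a rigid bar 70 x 30 x 30 mm (x, y, z), 90 g, with a paper band. Origin: centre of its underside as it stands at the start; x is its long axis. May be absent.
- honey_jar: Amber glass jar, 68 mm across, 100 mm tall, origin at the centre of its underside. Bystander.
- tea_cup: White handleless cup, 72 mm across, 75 mm tall, origin at the centre of its underside. Bystander.
Things that resemble listed ones, but are neither listed nor needed, are in the scene too. Leave any turquoise look-alike of the tin1 alone.

How it is judged:
By the outcome, as a careful person would: the job done as asked, in the order asked, and still so for the second after the job is handed in, with the robot touching nothing.
Of tin1, tin2, tin3, tin4 only 3 to 4 are there at a start; the rules pass over those that are not, and their reading is None.
At some moment in a run one of tin1, tin2, tin3, tin4, cap may be knocked a few centimetres aside while the robot is not near it.
Once in a run the grip may slacken for a moment while it holds something.
It also fails if it takes over 200 s, if anything falls off the work surface, if the arm or the gripper's body presses on something with over 40 N, if the wrist force passes 120 N, or if a joint passes its speed limit or range.

## Working session

There is one attempt and no reset: what is moved stays moved. The work goes in short steps, Python scripts to look and compute and a tool call to move; the robot and the scene stay as the last step left them, time stands still between calls to the robot, and variables do not carry over. Pictures are saved under pics/ and viewed, at most 14 in all, crops included, and the job is handed in when it is done.

Besides the shell and the picture viewer there is one more tool, called after ">>>" as name(argument=value, ...), one argument or row to a line, values as JSON. drive_tool: Moves the arm, as the interface text tells. Shift numbers are shares of 50 cm and turn numbers shares of 90 degrees, none past 1 either way. Its arguments: {"type":"object","properties":{"targets":{"type":"string"},"newtons":{"type":"number"}},"required":["targets"]}

```bash
mkdir -p pics; ls; cat > h.py <<'E'
import numpy as np, cv2
from station import bot
def cap(c):
    o=bot.get_obs(); i=bot.camera_info(c); p,d=bot.capture(c); return p,d,i
def w(i,pc): return i["R"].T@(np.array(pc)-i["t"]) if np.ndim(pc)==1 else (np.array(pc)-i["t"])@i["R"]
def cloud(d,i):
    v,u=np.mgrid[:d.shape[0],:d.shape[1]]
    P=np.stack([(u-i["cx"])/i["fx"]*d,(v-i["cy"])/i["fy"]*d,d],-1)
    return (P-i["t"])@i["R"]
def pix(i,X):
    c=i["R"]@np.array(X)+i["t"]; return [round(i["fx"]*c[0]/c[2]+i["cx"]),round(i["fy"]*c[1]/c[2]+i["cy"])]
E
python3 - <<'E'
from h import *
ps=[]
for c in ("top","scene"):
    p,d,i=cap(c); cv2.imwrite(f"pics/{c}0.png",p); np.savez(f"{c}0.npz",p=p,d=d,**{k:np.array(v) for k,v in i.items()})
    print(c,np.round(w(i,np.zeros(3)),2))
    for q in ["canister","gap_a","pocket_a","cap","dust_lid","mat","tin1","tin2","tin3","tin4","honey_jar","tea_cup"]:
        for r in bot.mark_of(c,q)[:4]:
            if r["confidence"]>.2:
                X=w(i,np.array(r["centre"])); print(q,round(r["confidence"],2),np.round(X,3),pix(i,X))
print(bot.get_obs()["t"])
E
```

```text
pics
top [0.41 0.   0.9 ]
gap_a 0.94 [ 0.601 -0.074  0.124] [358, 152]
gap_a 0.65 [0.637 0.062 0.124] [288, 134]
gap_a 0.62 [ 0.639 -0.284  0.003] [446, 148]
pocket_a 0.73 [ 0.546 -0.002  0.124] [321, 180]
pocket_a 0.63 [ 0.69  -0.013  0.125] [326, 108]
cap 0.78 [ 0.472 -0.275  0.   ] [444, 222]
dust_lid 0.69 [ 0.621 -0.009  0.129] [324, 141]
dust_lid 0.27 [ 0.443 -0.039 -0.002] [337, 235]
mat 0.6 [ 0.463  0.298 -0.   ] [186, 226]
tin1 0.95 [ 0.454  0.148 -0.001] [253, 230]
tin1 0.9 [ 0.33   0.091 -0.001] [278, 287]
tin1 0.88 [ 0.44   0.034 -0.002] [304, 236]
tin1 0.78 [ 0.346 -0.075  0.001] [354, 280]
tin2 0.95 [ 0.454  0.148 -0.001] [253, 230]
tin2 0.9 [ 0.33   0.091 -0.001] [278, 287]
tin2 0.88 [ 0.44   0.034 -0.002] [304, 236]
tin2 0.78 [ 0.346 -0.075  0.001] [354, 280]
tin3 0.95 [ 0.454  0.148 -0.001] [253, 230]
tin3 0.9 [ 0.33   0.091 -0.001] [278, 287]
tin3 0.88 [ 0.44   0.034 -0.002] [304, 236]
tin3 0.78 [ 0.346 -0.075  0.001] [354, 280]
tin4 0.95 [ 0.454  0.148 -0.001] [253, 230]
tin4 0.9 [ 0.33   0.091 -0.001] [278, 287]
tin4 0.88 [ 0.44   0.034 -0.002] [304, 236]
tin4 0.78
[... 674 characters left out ...]
003] [424, 249]
tin1 0.55 [0.438 0.045 0.001] [369, 252]
tin2 0.97 [0.454 0.149 0.001] [390, 286]
tin2 0.91 [ 0.442 -0.044  0.001] [348, 230]
tin2 0.74 [0.33  0.093 0.003] [424, 249]
tin2 0.55 [0.438 0.045 0.001] [369, 252]
tin3 0.97 [0.454 0.149 0.001] [390, 286]
tin3 0.91 [ 0.442 -0.044  0.001] [348, 230]
tin3 0.74 [0.33  0.093 0.003] [424, 249]
tin3 0.55 [0.438 0.045 0.001] [369, 252]
tin4 0.97 [0.454 0.149 0.001] [390, 286]
tin4 0.91 [ 0.442 -0.044  0.001] [348, 230]
tin4 0.74 [0.33  0.093 0.003] [424, 249]
tin4 0.55 [0.438 0.045 0.001] [369, 252]
honey_jar 0.88 [0.645 0.289 0.001] [337, 388]
tea_cup 0.6 [ 0.633 -0.284  0.004] [239, 199]
tea_cup 0.44 [ 0.618 -0.006  0.128] [278, 214]
1.3
```

View pics/top0.png

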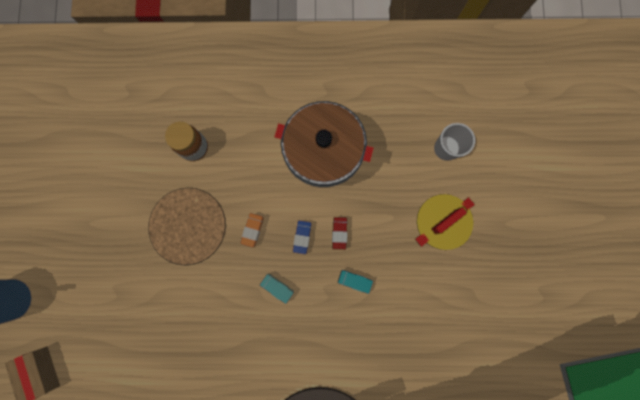

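```bash
python3 - <<'E'
from h import *
z=np.load("top0.npz"); i={k:z[k] for k in z}; p,d=z["p"],z["d"]; X=cloud(d,i)
m=((X[...,2]>.012)&(d>0)).astype(np.uint8)
n,l,s,c=cv2.connectedComponentsWithStats(m)
for k in range(1,n):
    if s[k,4]<80: continue
    P=X[l==k]; top=P[P[:,2]>P[:,2].max()-.008]
    r=cv2.minAreaRect((top[:,:2]*1000).astype(np.float32)); col=p[l==k].mean(0).astype(int)
    print(s[k],np.round(top.mean(0),3),"hmax",round(P[:,2].max(),3),"rect",[np.round(q,0) for q in r],"bgr",col)
# knob
k=X[(X[...,2]>.165)&(abs(X[...,0]-.62)<.06)&(abs(X[...,1])<.06)]; print("knob",k.mean(0),len(k))
k=X[(X[...,2]>.12)&(X[...,2]<.15)&(abs(X[...,0]-.62)<.12)&(abs(X[...,1])<.12)]; print(k.min(0),k.max(0))
# red marks
hsv=cv2.cvtColor(p,cv2.COLOR_BGR2HSV); red=((hsv[...,0]<8)|(hsv[...,0]>172))&(hsv[...,1]>150)&(hsv[...,2]>80)
n,l,s,c=cv2.connectedComponentsWithStats(red.astype(np.uint8))
for k in range(1,n):
    if s[k,4]>8: print("red",np.round(c[k]),s[k,4],np.round(X[l==k].mean(0),3))
E
```

```text
[ 274  101  100   87 6066] [ 0.616 -0.007  0.174] hmax 0.178 rect [array([617.,  -6.]), array([30., 31.]), np.float64(90.0)] bgr [45 63 90]
[ 165  122   43   39 1184] [0.642 0.287 0.099] hmax 0.103 rect [array([642., 287.]), array([58., 58.]), np.float64(1.0)] bgr [ 49  80 100]
[435 123  40  38 880] [ 0.639 -0.288  0.074] hmax 0.078 rect [array([ 638., -286.]), array([70., 72.]), np.float64(45.0)] bgr [88 91 93]
[431 207  36  28 408] [ 0.472 -0.274  0.053] hmax 0.057 rect [array([ 472., -274.]), array([18., 73.]), np.float64(37.0)] bgr [ 25  39 110]
[240 213  24  35 490] [0.453 0.147 0.03 ] hmax 0.034 rect [array([453., 147.]), array([31., 70.]), np.float64(72.0)] bgr [ 73  99 131]
[332 217  15  33 468] [ 0.446 -0.043  0.03 ] hmax 0.035 rect [array([446., -42.]), array([30., 69.]), np.float64(90.0)] bgr [ 66  73 112]
[293 221  18  34 460] [0.438 0.038 0.03 ] hmax 0.034 rect [array([437.,  39.]), array([31., 69.]), np.float64(81.0)] bgr [104  88  82]
[338 270  35  24 491] [ 0.344 -0.075  0.03 ] hmax 0.035 rect [array([344., -75.]), array([69., 30.]), np.float64(71.0)] bgr [102 105  49
[... 521 characters left out ...]
oat64(5.0)] bgr [42 75 31]
[290 388  61  12 313] [ 0.112 -0.001  0.013] hmax 0.017 rect [array([114.,  -1.]), array([ 22., 125.]), np.float64(0.0)] bgr [47 53 60]
knob [ 0.61571863 -0.00682796  0.17392339] 237
[ 0.53352397 -0.10316302  0.12000836] [0.70073824 0.08843284 0.14970766]
red [147.   8.] 388 [ 1.177  0.549 -0.299]
red [279. 131.] 97 [0.64  0.078 0.135]
red [368. 153.] 109 [ 0.595 -0.094  0.134]
red [468. 203.] 76 [ 0.513 -0.327  0.008]
red [450. 220.] 259 [ 0.473 -0.272  0.053]
red [340. 219.] 39 [ 0.476 -0.044  0.03 ]
red [340. 226.] 90 [ 0.46  -0.043  0.039]
red [421. 240.] 86 [ 0.433 -0.222  0.008]
red [339. 246.] 71 [ 0.419 -0.041  0.042]
red [ 24. 378.] 406 [0.152 0.598 0.051]
```

The three listed tins present are red (340,232), blue (302,237) and orange (251,230); the yellow tin is absent. The turquoise pair at (277,288) and (356,281) are look-alikes, to be left alone. The lidded canister is at (324,143), the mat at (187,226) and the cap at (445,222).

```bash
cat >> h.py <<'E'
from scipy.spatial.transform import Rotation as Rn
def need(x,y,z,yaw=None):
    """tool down, tool y axis at world angle yaw (mod 180). prints move in shares"""
    o=bot.get_obs(); R=np.array(o["ee_rot"]); d=np.array([x,y,z])-o["eef_pos"]
    cur=np.degrees(np.arctan2(R[1,1],R[0,1]))
    out=[]
    for yw in ([cur] if yaw is None else [yaw,yaw+180]):
        a=np.radians(yw); Y=np.array([np.cos(a),np.sin(a),0]); Z=np.array([0,0,-1.]); T=np.stack([np.cross(Y,Z),Y,Z],1)
        v=np.degrees(Rn.from_matrix(T@R.T).as_rotvec()); out.append(np.round(v/90,3))
    print("shift",np.round(d/.5,3),"rows",round(np.linalg.norm(d)/.05,1),"turns",*out)
def st():
    o=bot.get_obs(); R=np.array(o["ee_rot"]); print("t",round(o["t"],2),"pos",np.round(o["eef_pos"],4),"yaw_y",round(np.degrees(np.arctan2(R[1,1],R[0,1])),1),"tilt",np.round(R[:,2],3),"F",np.round(o["contact_force"],1),"w",o["grip_width"],"g",o["grasp_force"],"j",np.round(o["joints"]))
E
python3 - <<'E'
from h import *
st(); need(.616,-.007,.30,85)
i=bot.camera_info("wrist");o=bot.get_obs();print(np.array(o["ee_rot"]).T@(w(i,np.zeros(3))-o["eef_pos"]), i["fx"])
E
```

```text
t 1.3 pos [ 0.1792 -0.5988  0.2488] yaw_y -73.3 tilt [ 0. -0. -1.] F [ 0.3 -0.2 -0.3] w 0.09164077914364241 g 0.0 j [67. 25.  1. 90. -1. 65. -4.]
shift [0.874 1.184 0.102] rows 14.7 turns [0.    0.    1.759] [ 0.    -0.    -0.241]
[ 0.07380338  0.00050029 -0.13586269] 359.71569783766057
```

>>> drive_tool(
  targets="0 0 0.08 0.058 0.078 0.01 1;0 0 0.08 0.058 0.078 0.01 1;0 0 0.08 0.058 0.078 0.01 1;0 0 0.08 0.058 0.078 0.01 1;0 0 0.08 0.058 0.078 0.01 1;0 0 0.08 0.058 0.078 0.01 1;0 0 0.08 0.058 0.078 0.01 1;0 0 0.08 0.058 0.078 0.01 1;0 0 0.08 0.058 0.078 0.01 1;0 0 0.08 0.058 0.078 0.012 1",
  newtons=25,
)

```text
t: 2.3
eef_pos: [0.47, -0.2071, 0.3002]
ee_rot: [[0.019, 1.0, 0.0], [1.0, -0.019, -0.001], [-0.0, 0.0, -1.0]]
contact_force: [0.7, -0.6, -0.4]
grip_width: 0.0915
grasp_force: 0.0
```

>>> drive_tool(
  targets="0 0 0 0.058 0.08 0 1;0 0 0 0.058 0.08 0 1;0 0 0 0.058 0.08 0 1;0 0 0 0.058 0.08 0 1;0 0 0 0.058 0.08 0 1;0 0 0 0 0 0 1;0 0 0 0 0 0 1",
)

```text
t: 3.0
eef_pos: [0.6144, -0.0073, 0.2993]
ee_rot: [[0.021, 1.0, -0.001], [1.0, -0.021, 0.0], [0.0, -0.001, -1.0]]
contact_force: [-0.5, -0.2, 0.5]
grip_width: 0.0916
grasp_force: 0.0
```

```bash
cat >> h.py <<'E'
def look(q,name=None):
    p,d,i=cap("wrist"); 
    if name: cv2.imwrite(f"pics/{name}.png",p)
    for k in q:
        for r in bot.mark_of("wrist",k)[:4]:
            if r["confidence"]>.3: X=w(i,np.array(r["centre"])); print(k,round(r["confidence"],2),np.round(X,3),pix(i,X))
    return p,d,i,cloud(d,i)
E
python3 - <<'E'
from h import *
st(); p,d,i,X=look(["dust_lid","mouth","gap_a","pocket_a"],"w1")
k=X[(d>0)&(X[...,2]>.165)&(abs(X[...,0]-.62)<.06)&(abs(X[...,1])<.05)&(X[...,2]<.19)]
if len(k): print(len(k),k.mean(0),cv2.minEnclosingCircle((k[:,:2]*1000).astype(np.float32)))
need(.616,-.007,.168,0); need(.616,-.007,.20,0)
E
```

```text
t 3.0 pos [ 0.6144 -0.0073  0.2993] yaw_y -1.2 tilt [-0.001  0.    -1.   ] F [-0.5 -0.2  0.5] w 0.09158006602398251 g 0.0 j [ 15.  25. -28.  86.  12.  73. -16.]
dust_lid 0.56 [ 0.615 -0.009  0.125] [316, 186]
gap_a 0.93 [0.637 0.064 0.119] [341, 101]
pocket_a 0.97 [0.544 0.003 0.126] [235, 176]
pocket_a 0.7 [ 0.688 -0.012  0.124] [398, 188]
1347 [ 0.6170543  -0.00526573  0.17413237] ((616.9750366210938, -6.684103488922119), 15.947117805480957)
shift [ 0.004  0.007 -0.264] rows 2.6 turns [0.001 0.    0.016] [ 0.000e+00 -1.000e-03 -1.984e+00]
shift [ 0.004  0.007 -0.2  ] rows 2.0 turns [0.001 0.    0.016] [ 0.000e+00 -1.000e-03 -1.984e+00]
```

View pics/w1.png

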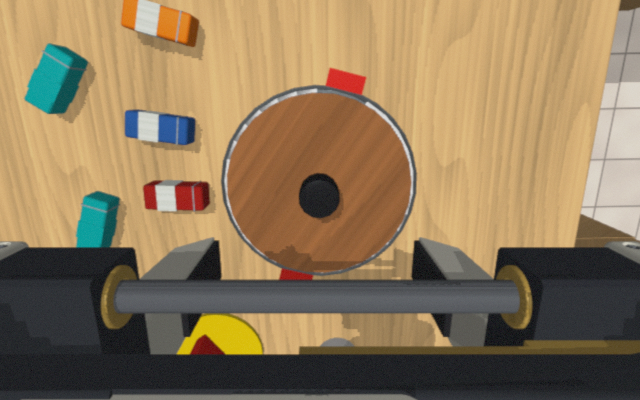

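The lid's knob is at (319,195), at about (0.617, -0.006), and agrees with the top view. Descending to grip it.

>>> drive_tool(
  targets="0 0 0 0.005 0.002 -0.09 1;0 0 0 0 0 -0.09 1;0 0 0 0 0 -0.05 1;0 0 0 0 0 -0.032 1;0 0 0 0 0 0 -1;0 0 0 0 0 0 -1;0 0 0 0 0 0 -1;0 0 0 0 0 0 -1;0 0 0 0 0 0 -1",
  newtons=35,
)

```text
t: 4.15
eef_pos: [0.6171, -0.0078, 0.1697]
ee_rot: [[0.024, 1.0, 0.002], [1.0, -0.024, -0.0], [-0.0, 0.002, -1.0]]
contact_force: [0.2, 0.0, 0.8]
grip_width: 0.0568
grasp_force: 0.0
```

>>> drive_tool(
  targets="0 0 0 0 0 0 -1;0 0 0 0 0 0.02 -1;0 0 0 0 0 0.04 -1;0 0 0 0 0 0.06 -1;0 0 0 0 0 0.06 -1;0 0 0 0 0 0 -1",
)

```text
t: 4.75
eef_pos: [0.6188, -0.007, 0.2641]
ee_rot: [[0.023, 1.0, 0.008], [1.0, -0.023, 0.001], [0.001, 0.008, -1.0]]
contact_force: [0.7, 0.0, 0.1]
grip_width: 0.0086
grasp_force: 0.0
```

```bash
python3 - <<'E'
from h import *
st(); need(.462,.298,.26); need(.462,.298,.048)
p,d,i=cap("top"); cv2.imwrite("pics/t1.png",p)
for r in bot.mark_of("top","mat")[:2]: print(r["confidence"],w(i,np.array(r["centre"])))
hsv=cv2.cvtColor(p,cv2.COLOR_BGR2HSV)
X=cloud(d,i)
z=np.load("top0.npz"); P=cloud(z["d"],i); m=(P[...,2]>.002)&(P[...,2]<.009)&(abs(P[...,0]-.46)<.11)&(abs(P[...,1]-.3)<.11)
print("mat",cv2.minEnclosingCircle((P[m][:,:2]*1000).astype(np.float32)),P[m].mean(0))
E
```

```text
t 4.75 pos [ 0.6188 -0.007   0.2641] yaw_y -1.3 tilt [ 0.008  0.001 -1.   ] F [0.7 0.  0.1] w 0.008590034741697696 g 0.0 j [ 15.  26. -28.  88.  13.  68. -17.]
shift [-0.314  0.61  -0.008] rows 6.9 turns [-0.     0.005 -0.   ]
shift [-0.314  0.61  -0.432] rows 8.1 turns [-0.     0.005 -0.   ]
0.69 [0.46377509 0.29412982 0.0033077 ]
mat ((456.44866943359375, 302.71063232421875), 148.86968994140625) [0.46230089 0.29534644 0.00386481]
```

The fingers close at about 7 cm/s, so they hadn't reached the knob. Reopening and going again with more time.

>>> drive_tool(
  targets="0 0 0 0 0 0 0;0 0 0 0 0 0 0;0 0 0 0 0 0 0;0 0 0 0 0 0 0;0 0 0 0 0 0 0;0 0 0 0 0 0 0;0 0 0 0 0 0 0",
)

```text
t: 5.55
eef_pos: [0.6167, -0.0078, 0.2587]
ee_rot: [[0.023, 1.0, 0.0], [1.0, -0.023, -0.0], [-0.0, 0.0, -1.0]]
contact_force: [0.7, -0.3, 0.1]
grip_width: 0.0457
grasp_force: 0.0
```

```bash
python3 - <<'E'
from h import *
p,d,i,X=look(["dust_lid"])
k=X[(d>0)&(X[...,2]>.165)&(abs(X[...,0]-.62)<.06)&(abs(X[...,1])<.05)&(X[...,2]<.19)]
if len(k): print(len(k),k.mean(0),cv2.minEnclosingCircle((k[:,:2]*1000).astype(np.float32)))
st();need(.617,-.0065,.168,0)
E
```

```text
dust_lid 0.7 [ 0.615 -0.009  0.13 ] [314, 200]
1830 [ 0.61695192 -0.00501051  0.17410272] ((616.848388671875, -6.602969169616699), 15.946035385131836)
t 5.65 pos [ 0.6167 -0.0078  0.2588] yaw_y -1.3 tilt [ 0.  0. -1.] F [ 0.4 -0.5  0.2] w 0.04577554896163979 g 0.0 j [ 15.  27. -28.  89.  13.  68. -17.]
shift [ 0.001  0.003 -0.182] rows 1.8 turns [-0.     0.     0.015] [ 0.     0.    -1.985]
```

>>> drive_tool(
  targets="0 0 0 0.001 0.003 -0.08 0;0 0 0 0 0 -0.06 0;0 0 0 0 0 -0.042 0;0 0 0 0 0 0 0;0 0 0 0 0 0 -1;0 0 0 0 0 0 -1;0 0 0 0 0 0 -1;0 0 0 0 0 0 -1;0 0 0 0 0 0 -1;0 0 0 0 0 0 -1",
)

```text
t: 6.65
eef_pos: [0.6175, -0.0062, 0.1686]
ee_rot: [[0.023, 1.0, 0.001], [1.0, -0.023, -0.0], [-0.0, 0.001, -1.0]]
contact_force: [-2.3, -0.0, 6.1]
grip_width: 0.0314
grasp_force: 35.0
```

>>> drive_tool(
  targets="0 0 0 0 0 0 -1;0 0 0 0 0 0.02 -1;0 0 0 0 0 0.04 -1;0 0 0 0 0 0.06 -1;0 0 0 0 0 0.06 -1;0 0 0 0 0 0 -1",
)

```text
t: 7.25
eef_pos: [0.6191, -0.0057, 0.2624]
ee_rot: [[0.023, 1.0, 0.007], [1.0, -0.023, 0.001], [0.001, 0.007, -1.0]]
contact_force: [1.0, -0.3, -1.9]
grip_width: 0.0313
grasp_force: 35.0
```

>>> drive_tool(
  targets="0 0 0 -0.02 0.04 0 -1;0 0 0 -0.04 0.08 0 -1;0 0 0 -0.044 0.086 0 -1;0 0 0 -0.044 0.086 0 -1;0 0 0 -0.044 0.086 0 -1;0 0 0 -0.044 0.086 0 -1;0 0 0 -0.04 0.078 0 -1;0 0 0 -0.033 0.064 0 -1;0 0 0 0 0 0 -1;0 0 0 0 0 0 -1",
)

```text
t: 8.25
eef_pos: [0.4618, 0.2971, 0.2571]
ee_rot: [[0.021, 1.0, -0.001], [1.0, -0.021, -0.001], [-0.001, -0.001, -1.0]]
contact_force: [1.6, -0.2, -3.3]
grip_width: 0.0312
grasp_force: 35.0
```

```bash
python3 - <<'E'
from h import *
st(); need(.4625,.297,.17); need(.4625,.297,.048)
p,d,i=cap("scene"); cv2.imwrite("pics/s1.png",p)
p,d,i,X=look(["dust_lid"],"w2")
E
```

```text
t 8.25 pos [0.4618 0.2971 0.2571] yaw_y -1.2 tilt [-0.001 -0.001 -1.   ] F [ 1.6 -0.2 -3.3] w 0.03119023418756282 g 34.99927997589111 j [-13.  21. -34.  98.  13.  65. -52.]
shift [ 0.001 -0.    -0.174] rows 1.7 turns [ 0.001 -0.001 -0.   ]
shift [ 0.001 -0.    -0.418] rows 4.2 turns [ 0.001 -0.001 -0.   ]
dust_lid 0.61 [0.463 0.295 0.215] [317, 244]
```

View pics/s1.png

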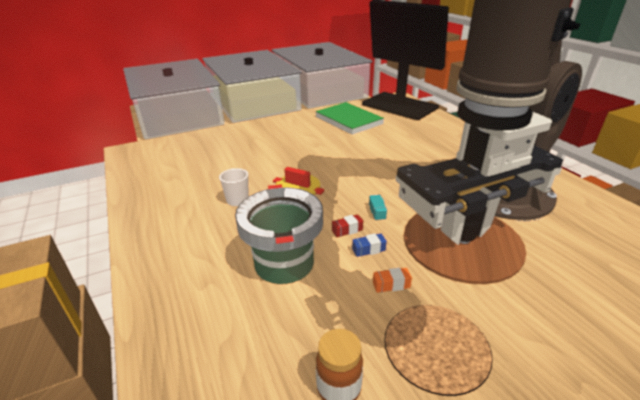

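The lid (465,240) hangs level from the gripper and the canister (281,225) is open. Lowering the lid to the mat.

>>> drive_tool(
  targets="0 0 0 0.001 0 -0.09 -1;0 0 0 0 0 -0.09 -1;0 0 0 0 0 -0.09 -1;0 0 0 0 0 -0.07 -1;0 0 0 0 0 -0.04 -1;0 0 0 0 0 -0.025 -1;0 0 0 0 0 -0.01 -1;0 0 0 0 0 0 -1;0 0 0 0 0 0 -1",
)

```text
t: 9.3
eef_pos: [0.464, 0.2971, 0.0513]
ee_rot: [[0.024, 1.0, 0.002], [1.0, -0.024, 0.001], [0.001, 0.002, -1.0]]
contact_force: [0.5, 0.8, -1.9]
grip_width: 0.0314
grasp_force: 35.0
```

>>> drive_tool(
  targets="0 0 0 0 0 -0.004 -1;0 0 0 0 0 -0.004 -1;0 0 0 0 0 0 -1",
)

```text
t: 9.6
eef_pos: [0.4633, 0.2967, 0.0464]
ee_rot: [[0.024, 1.0, 0.0], [1.0, -0.024, 0.0], [0.0, 0.0, -1.0]]
contact_force: [0.5, -0.1, -2.5]
grip_width: 0.0318
grasp_force: 35.0
```

>>> drive_tool(
  targets="0 0 0 0 0 -0.002 -1;0 0 0 0 0 -0.002 -1;0 0 0 0 0 0 -1",
)

```text
t: 9.9
eef_pos: [0.4633, 0.2968, 0.0455]
ee_rot: [[0.023, 1.0, 0.001], [1.0, -0.023, -0.0], [-0.0, 0.001, -1.0]]
contact_force: [-4.0, -3.1, 14.9]
grip_width: 0.0313
grasp_force: 35.0
```

The lid rests on the mat. Releasing, rising, then going over the orange tin.

>>> drive_tool(
  targets="0 0 0 0 0 0 0;0 0 0 0 0 0 0;0 0 0 0 0 0 0;0 0 0 0 0 0 0;0 0 0 0 0 0.02 0;0 0 0 0 0 0.04 0;0 0 0 0 0 0.08 0;0 0 0 0 0 0.08 0;0 0 0 0 0 0.08 0;0 0 0 0 0 0.05 0",
)

```text
t: 10.9
eef_pos: [0.4635, 0.2976, 0.2231]
ee_rot: [[0.023, 1.0, 0.003], [1.0, -0.023, 0.002], [0.002, 0.003, -1.0]]
contact_force: [0.6, 0.6, -0.8]
grip_width: 0.046
grasp_force: 0.0
```

>>> drive_tool(
  targets="0 0 0.09 -0.002 -0.033 0 0;0 0 0.09 -0.002 -0.033 0 0;0 0 0.09 -0.002 -0.033 0 0;0 0 0.09 -0.002 -0.033 0 0;0 0 0.09 -0.002 -0.033 0 0;0 0 0.09 -0.002 -0.033 0 0;0 0 0.09 -0.002 -0.033 0 0;0 0 0.09 -0.002 -0.033 0 0;0 0 0.09 -0.002 -0.033 0 0;0 0 0 0 0 0 0",
)

```text
t: 11.9
eef_pos: [0.4542, 0.1458, 0.2194]
ee_rot: [[-0.949, 0.316, -0.0], [0.316, 0.949, -0.002], [-0.0, -0.002, -1.0]]
contact_force: [0.4, -0.3, -0.1]
grip_width: 0.0457
grasp_force: 0.0
```

```bash
cat >> h.py <<'E'
def tins(cam="wrist",name=None,zmin=.02,zmax=.045):
    p,d,i=cap(cam); X=cloud(d,i); hsv=cv2.cvtColor(p,cv2.COLOR_BGR2HSV)
    if name: cv2.imwrite(f"pics/{name}.png",p)
    m=((d>0)&(X[...,2]>zmin)&(X[...,2]<zmax)&(X[...,0]>.28)).astype(np.uint8)
    n,l,s,c=cv2.connectedComponentsWithStats(m)
    for k in range(1,n):
        if s[k,4]<60: continue
        P=X[l==k][:,:2]*1000; h=hsv[l==k]; h=h[h[:,1]>110]
        r=cv2.minAreaRect(P.astype(np.float32)); a=r[2]+(90 if r[1][1]>r[1][0] else 0)
        print(s[k,:2],"ctr",np.round(r[0],1),"size",np.round(sorted(r[1])),"long",round((a+90)%180-90,1),"hue",np.median(h[:,0]) if len(h) else None)
    return p,d,i,X
E
python3 - <<'E'
from h import *
st(); tins("wrist","w3"); print(); tins("top","t2")
p,d,i=cap("top"); r=bot.mark_of("top","dust_lid")
for q in r[:2]: print(q["confidence"],w(i,np.array(q["centre"])))
E
```

```text
t 11.9 pos [0.4542 0.1458 0.2194] yaw_y 71.6 tilt [-0.    -0.002 -1.   ] F [ 0.4 -0.3 -0.1] w 0.04569641972538131 g 0.0 j [ 17.  21. -52. 109.  19.  59.  28.]
[169  34] ctr [328.7  92.6] size [31. 70.] long 55.4 hue 90.0
[461 121] ctr [459.2 288.9] size [16. 32.] long -31.9 hue 13.0
[  6 124] ctr [343.3 -73.8] size [31. 71.] long 70.8 hue 90.0
[301 139] ctr [452.3 148. ] size [31. 70.] long -16.2 hue 16.0
[181 159] ctr [437.1  38.9] size [32. 70.] long -9.7 hue 108.0
[103 193] ctr [439.5 -41.4] size [32. 58.] long -2.8 hue 1.0
[256 315] ctr [596.   50.6] size [ 6. 46.] long 19.7 hue 76.0

[296 127] ctr [646.   -8.3] size [ 59. 116.] long 88.0 hue 77.0
[443 130] ctr [ 647.7 -298.2] size [30. 57.] long 36.2 hue None
[195 134] ctr [636.3 259.2] size [12. 49.] long -13.2 hue None
[435 139] ctr [ 624.6 -267.4] size [18. 54.] long 38.4 hue None
[432 208] ctr [ 476.6 -266.2] size [16. 71.] long -38.9 hue 8.0
[332 217] ctr [446.4 -42. ] size [30. 69.] long -0.7 hue 2.0
[293 221] ctr [437.7  38.5] size [31. 70.] long -9.3 hue 110.0
[338 270] ctr [344.2 -74.9] size [30. 70.] long 71.1 hue 89.0
[  2 279] ctr [319.3 648.8] size [25. 80.] long 31.7 hue 103.5
0.7 [ 0.61842715 -0.00720874  0.1270336 ]
```

View pics/w3.png

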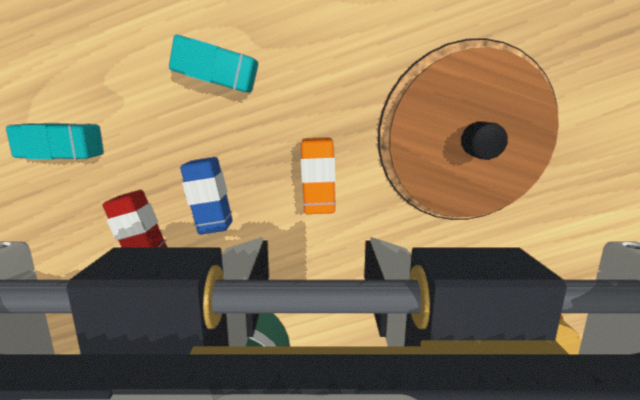

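The lid sits flat and centred on the mat (469,128); the orange tin is at (318,176), the listed one (turquoise ones at left and top are apart). Grasping orange.

>>> drive_tool(
  targets="0 0 0.024 -0.004 0.004 -0.09 0;0 0 0 0 0 -0.09 0;0 0 0 0 0 -0.09 0;0 0 0 0 0 -0.07 0;0 0 0 0 0 -0.042 0;0 0 0 0 0 0 -1;0 0 0 0 0 0 -1;0 0 0 0 0 0 -1;0 0 0 0 0 0 -1;0 0 0 0 0 0 -1",
  newtons=30,
)

```text
t: 13.1
eef_pos: [0.4529, 0.1504, 0.0293]
ee_rot: [[-0.96, 0.281, 0.002], [0.281, 0.96, 0.001], [-0.002, 0.001, -1.0]]
contact_force: [-1.1, -0.9, 7.0]
grip_width: 0.0299
grasp_force: 30.0
```

>>> drive_tool(
  targets="0 0 0 0 0 0.03 -1;0 0 0 0 0 0.07 -1;0 0 0 0 0 0.09 -1;0 0 0 0 0 0.09 -1;0 0 0 0 0 0.08 -1;0 0 0 0 0 0 -1",
)

```text
t: 13.7
eef_pos: [0.4544, 0.1519, 0.2136]
ee_rot: [[-0.96, 0.281, 0.008], [0.281, 0.96, 0.002], [-0.007, 0.005, -1.0]]
contact_force: [0.1, 0.3, -1.5]
grip_width: 0.0296
grasp_force: 30.0
```

```bash
python3 - <<'E'
from h import *
st(); need(.632,-.0075,.21,0);need(.632,-.0075,.10,0)
E
```

```text
t 13.7 pos [0.4544 0.1519 0.2136] yaw_y 73.7 tilt [ 0.008  0.002 -1.   ] F [ 0.1  0.3 -1.5] w 0.02962751993631695 g 29.999096989631653 j [ 16.  21. -52. 110.  20.  58.  29.]
shift [ 0.355 -0.319 -0.007] rows 4.8 turns [ 0.002  0.006 -0.819] [-0.006  0.002  1.181]
shift [ 0.355 -0.319 -0.227] rows 5.3 turns [ 0.002  0.006 -0.819] [-0.006  0.002  1.181]
```

>>> drive_tool(
  targets="0 0 0 0.04 -0.034 0 -1;0 0 0 0.07 -0.059 0 -1;0 0 0 0.07 -0.059 0 -1;0 0 0 0.07 -0.059 0 -1;0 0 0 0.056 -0.048 0 -1;0 0 0 0.03 -0.026 0 -1;0 0 0 0 0 0 -1;0 0 0 0 0 0 -1",
)

```text
t: 14.5
eef_pos: [0.6196, 0.0078, 0.2076]
ee_rot: [[-0.96, 0.281, -0.001], [0.281, 0.96, 0.0], [0.001, 0.0, -1.0]]
contact_force: [0.2, 0.6, -1.0]
grip_width: 0.0299
grasp_force: 30.0
```

```bash
python3 - <<'E'
from h import *
st(); need(.621,.0075,.10,74)
E
```

```text
t 14.5 pos [0.6196 0.0078 0.2076] yaw_y 73.7 tilt [-0.001  0.    -1.   ] F [ 0.2  0.6 -1. ] w 0.029850640552177957 g 29.999400079250336 j [ 24.  34. -46.  91.  26.  66.  46.]
shift [ 0.003 -0.001 -0.215] rows 2.2 turns [-0.    -0.001  0.004] [-1.000e-03  0.000e+00 -1.996e+00]
```

>>> drive_tool(
  targets="0 0 0 0.003 0 -0.08 -1;0 0 0 0 0 -0.08 -1;0 0 0 0 0 -0.055 -1;0 0 0 0 0 0 -1;0 0 0 0 0 0 -0.17;0 0 0 0 0 0 -0.17;0 0 0 0 0 0 -0.17;0 0 0 0 0 0.08 -0.17;0 0 0 0 0 0.09 -0.17;0 0 0 0 0 0.05 0",
)

```text
t: 15.5
eef_pos: [0.623, 0.0087, 0.2156]
ee_rot: [[-0.96, 0.28, 0.005], [0.28, 0.96, 0.001], [-0.005, 0.002, -1.0]]
contact_force: [-0.3, 0.9, 0.7]
grip_width: 0.0428
grasp_force: 0.0
```

>>> drive_tool(
  targets="0 0 0.02 -0.05 0.008 0 0;0 0 0.02 -0.09 0.016 0 0;0 0 0.02 -0.09 0.016 0 0;0 0 0.015 -0.09 0.016 0 0;0 0 0 -0.047 0.006 0 0;0 0 0 0 0 0 0;0 0 0 0 0 0 0",
)

```text
t: 16.2
eef_pos: [0.4389, 0.0386, 0.2119]
ee_rot: [[-0.986, 0.166, 0.003], [0.166, 0.986, -0.001], [-0.003, -0.001, -1.0]]
contact_force: [-0.0, -0.1, 0.4]
grip_width: 0.046
grasp_force: 0.0
```

```bash
python3 - <<'E'
from h import *
st(); tins("wrist");print();tins("top","t3")
E
```

```text
t 16.2 pos [0.4389 0.0386 0.2119] yaw_y 80.5 tilt [ 0.003 -0.001 -1.   ] F [-0.  -0.1  0.4] w 0.04598735266263355 g 0.0 j [ 34.  18. -56. 114.  18.  56.  50.]
[315   5] ctr [328.5  92.3] size [31. 70.] long 55.3 hue 90.0
[127  71] ctr [343.3 -74.1] size [31. 70.] long 71.1 hue 90.0
[300 140] ctr [436.4  38.9] size [30. 69.] long -8.8 hue 108.0
[586 144] ctr [459.8 286.6] size [14. 31.] long -21.5 hue 13.0
[210 163] ctr [445.6 -42.3] size [31. 70.] long -2.6 hue 1.0
[  9 233] ctr [ 454.  -245.2] size [11. 21.] long 3.0 hue 2.0
[258 313] ctr [559.9 -33.2] size [ 1. 18.] long -64.0 hue 77.0
[329 313] ctr [586.7  45.4] size [ 7. 53.] long 29.5 hue 76.0
[556 313] ctr [624.9 262.3] size [ 9. 42.] long -33.3 hue None

[300 127] ctr [652.  -17.6] size [ 45. 112.] long 73.2 hue 77.0
[443 130] ctr [ 647.7 -298.2] size [30. 57.] long 36.5 hue None
[182 134] ctr [628.  271.3] size [26. 66.] long -42.4 hue None
[310 135] ctr [628.9   5.2] size [30. 59.] long -15.4 hue 12.0
[435 139] ctr [ 623.9 -266.6] size [17. 54.] long 38.7 hue None
[432 208] ctr [ 476.8 -266.6] size [13. 71.] long -40.7 hue 10.0
[  2 279] ctr [319.6 648.7] size [24. 79.] long 31.6 hue 104.0
```

Orange lies flat inside the canister. Now blue.

>>> drive_tool(
  targets="0 0 0 -0.004 0 -0.09 0;0 0 0 0 0 -0.09 0;0 0 0 0 0 -0.09 0;0 0 0 0 0 -0.06 0;0 0 0 0 0 -0.038 0;0 0 0 0 0 0 -1;0 0 0 0 0 0 -1;0 0 0 0 0 0 -1;0 0 0 0 0 0 -1;0 0 0 0 0 0 -1",
)

```text
t: 17.3
eef_pos: [0.4367, 0.0385, 0.0274]
ee_rot: [[-0.986, 0.166, 0.001], [0.166, 0.986, -0.0], [-0.001, 0.0, -1.0]]
contact_force: [0.6, -0.2, -1.2]
grip_width: 0.0299
grasp_force: 30.0
```

>>> drive_tool(
  targets="0 0 0 0 0 0.03 -1;0 0 0 0 0 0.07 -1;0 0 0 0 0 0.09 -1;0 0 0 0 0 0.09 -1;0 0 0 0 0 0.08 -1;0 0 0 0.04 -0.014 0 -1;0 0 0 0.08 -0.028 0 -1;0 0 0 0.08 -0.028 0 -1;0 0 0 0.08 -0.028 0 -1;0 0 0 0.05 -0.018 0 -1",
)

```text
t: 18.3
eef_pos: [0.6035, -0.0212, 0.2068]
ee_rot: [[-0.986, 0.168, 0.001], [0.168, 0.986, -0.0], [-0.001, -0.0, -1.0]]
contact_force: [-0.2, 0.7, -0.9]
grip_width: 0.0301
grasp_force: 30.0
```

>>> drive_tool(
  targets="0 0 0 0.026 -0.008 0 -1;0 0 0 0 0 0 -1;0 0 0 0 0 0 -1",
)

```text
t: 18.6
eef_pos: [0.6135, -0.0229, 0.2068]
ee_rot: [[-0.986, 0.165, -0.001], [0.165, 0.986, 0.0], [0.001, 0.0, -1.0]]
contact_force: [-0.7, 0.2, -1.0]
grip_width: 0.03
grasp_force: 30.0
```

```bash
python3 - <<'E'
from h import *
st(); need(.615,-.023,.10,80.5)
E
```

```text
t 18.6 pos [ 0.6135 -0.0229  0.2068] yaw_y 80.5 tilt [-0.001  0.    -1.   ] F [-0.7  0.2 -1. ] w 0.03000970893566539 g 29.98791128396988 j [ 28.  34. -48.  92.  27.  66.  54.]
shift [ 0.003 -0.    -0.214] rows 2.1 turns [-0. -0.  0.] [-1.e-03  0.e+00 -2.e+00]
```

>>> drive_tool(
  targets="0 0 0 0.003 0 -0.08 -1;0 0 0 0 0 -0.08 -1;0 0 0 0 0 -0.054 -1;0 0 0 0 0 0 -1;0 0 0 0 0 0 -0.17;0 0 0 0 0 0 -0.17;0 0 0 0 0 0 -0.17;0 0 0 0 0 0.08 -0.17;0 0 0 0 0 0.09 -0.17;0 0 0 0 0 0.05 0",
)

```text
t: 19.6
eef_pos: [0.617, -0.0224, 0.2146]
ee_rot: [[-0.986, 0.165, 0.005], [0.165, 0.986, 0.001], [-0.005, 0.001, -1.0]]
contact_force: [0.7, 0.8, 1.7]
grip_width: 0.0423
grasp_force: 0.0
```

>>> drive_tool(
  targets="0 0 0.025 -0.05 -0.006 0 0;0 0 0.025 -0.09 -0.01 0 0;0 0 0.02 -0.09 -0.01 0 0;0 0 0.02 -0.08 -0.009 0 0;0 0 0 -0.028 -0.003 0 0;0 0 0 0 0 0 0;0 0 0 0 0 0 0",
)

```text
t: 20.3
eef_pos: [0.4481, -0.0424, 0.2108]
ee_rot: [[-1.0, 0.026, 0.003], [0.026, 1.0, -0.001], [-0.003, -0.0, -1.0]]
contact_force: [0.3, 0.1, 0.7]
grip_width: 0.0463
grasp_force: 0.0
```

```bash
python3 - <<'E'
from h import *
st(); tins("wrist");print();tins("top","t3")
E
```

```text
t 20.3 pos [ 0.4481 -0.0424  0.2108] yaw_y 88.5 tilt [ 0.003 -0.001 -1.   ] F [0.3 0.1 0.7] w 0.046348120329264844 g 0.0 j [ 45.  20. -58. 113.  21.  57.  66.]
[432   0] ctr [328.5  92.1] size [32. 70.] long 55.5 hue 90.0
[231  29] ctr [343.2 -74.5] size [31. 70.] long 70.5 hue 90.0
[300 140] ctr [445.1 -42.2] size [31. 69.] long -2.6 hue 1.0
[ 43 182] ctr [ 475.9 -266.2] size [17. 72.] long -38.2 hue 2.0
[295 313] ctr [591.9 -62.9] size [ 3. 39.] long -24.6 hue 76.0
[ 60 338] ctr [ 607.2 -292.9] size [ 3. 21.] long -73.6 hue None

[296 127] ctr [637.3 -12.6] size [ 76. 114.] long 72.1 hue 108.0
[443 130] ctr [ 647.8 -297.9] size [29. 57.] long 37.7 hue None
[182 134] ctr [628.2 271.4] size [26. 66.] long -42.0 hue None
[306 135] ctr [624.    7.1] size [31. 70.] long -15.5 hue 12.0
[435 139] ctr [ 622.8 -268.7] size [19. 58.] long 41.9 hue None
[260 274] ctr [329.2  91.6] size [31. 70.] long 55.4 hue None
[  2 279] ctr [319.  648.6] size [25. 79.] long 29.8 hue 103.0
```

>>> drive_tool(
  targets="0 0 0 -0.004 0 -0.09 0;0 0 0 0 0 -0.09 0;0 0 0 0 0 -0.09 0;0 0 0 0 0 -0.06 0;0 0 0 0 0 -0.036 0;0 0 0 0 0 0 -1;0 0 0 0 0 0 -1;0 0 0 0 0 0 -1;0 0 0 0 0 0 -1;0 0 0 0 0 0 -1",
)

```text
t: 21.4
eef_pos: [0.4452, -0.0425, 0.0275]
ee_rot: [[-1.0, 0.026, 0.001], [0.026, 1.0, -0.0], [-0.001, -0.0, -1.0]]
contact_force: [0.7, -0.1, -0.7]
grip_width: 0.03
grasp_force: 29.9
```

>>> drive_tool(
  targets="0 0 0 0 0 0.03 -1;0 0 0 0 0 0.07 -1;0 0 0 0 0 0.09 -1;0 0 0 0 0 0.09 -1;0 0 0 0 0 0.08 -1;0 0 0 0.04 0.008 0 -1;0 0 0 0.08 0.016 0 -1;0 0 0 0.08 0.016 0 -1;0 0 0 0.08 0.016 0 -1;0 0 0 0.042 0.009 0 -1",
)

```text
t: 22.4
eef_pos: [0.6082, -0.0093, 0.2068]
ee_rot: [[-1.0, 0.026, 0.001], [0.026, 1.0, 0.001], [-0.001, 0.001, -1.0]]
contact_force: [-0.0, -0.2, -0.8]
grip_width: 0.0296
grasp_force: 29.9
```

>>> drive_tool(
  targets="0 0 0 0.02 0.004 0 -1;0 0 0 0 0 0 -1;0 0 0 0 0 0 -1",
)

```text
t: 22.7
eef_pos: [0.6146, -0.008, 0.2067]
ee_rot: [[-1.0, 0.025, -0.001], [0.025, 1.0, -0.0], [0.001, -0.0, -1.0]]
contact_force: [-0.3, 0.3, -2.0]
grip_width: 0.03
grasp_force: 29.9
```

```bash
python3 - <<'E'
from h import *
st(); need(.617,-.0085,.10,88.5)
E
```

```text
t 22.7 pos [ 0.6146 -0.008   0.2067] yaw_y 88.6 tilt [-0.001 -0.    -1.   ] F [-0.3  0.3 -2. ] w 0.030029965754791443 g 29.87427145242691 j [ 28.  35. -51.  92.  29.  67.  60.]
shift [ 0.005 -0.001 -0.213] rows 2.1 turns [ 0.    -0.001 -0.001] [1.000e-03 0.000e+00 1.999e+00]
```

>>> drive_tool(
  targets="0 0 0 0.005 0 -0.08 -1;0 0 0 0 0 -0.08 -1;0 0 0 0 0 -0.053 -1;0 0 0 0 0 0 -1;0 0 0 0 0 0 -0.17;0 0 0 0 0 0 -0.17;0 0 0 0 0 0 -0.17;0 0 0 0 0 0.08 -0.17;0 0 0 0 0 0.09 -0.17;0 0 0 0 0 0.05 0",
)

```text
t: 23.7
eef_pos: [0.6194, -0.0068, 0.2151]
ee_rot: [[-1.0, 0.025, 0.005], [0.025, 1.0, 0.001], [-0.005, 0.001, -1.0]]
contact_force: [1.1, -0.3, -0.2]
grip_width: 0.0426
grasp_force: 0.0
```

>>> drive_tool(
  targets="0 0 -0.06 -0.02 -0.035 0 0;0 0 -0.08 -0.04 -0.076 0 0;0 0 -0.08 -0.045 -0.08 0 0;0 0 -0.08 -0.045 -0.08 0 0;0 0 -0.08 -0.045 -0.08 0 0;0 0 -0.08 -0.045 -0.08 0 0;0 0 -0.08 -0.04 -0.07 0 0;0 0 -0.032 -0.01 -0.03 0 0;0 0 0 0 0 0 0;0 0 0 0 0 0 0",
)

```text
t: 24.7
eef_pos: [0.4741, -0.2722, 0.211]
ee_rot: [[-0.605, 0.796, 0.002], [0.796, 0.605, 0.0], [-0.001, 0.001, -1.0]]
contact_force: [0.0, 0.5, -0.4]
grip_width: 0.0457
grasp_force: 0.0
```

```bash
python3 - <<'E'
from h import *
st(); p,d,i,X=tins("wrist","w4",.045,.062); 
for r in bot.mark_of("wrist","cap")[:2]: print(r["confidence"],w(i,np.array(r["centre"])))
print();tins("top","t4",.045,.09)
p=cv2.imread("pics/t4.png"); q=cv2.resize(p[90:250,230:500],None,fx=2.4,fy=2.4); W=cv2.imread("pics/w4.png"); W=cv2.resize(W,(320,200))
c=np.zeros((600,648,3),np.uint8); c[:384]=q; c[390:590,:320]=W; cv2.imwrite("pics/c4.png",c)
E
```

```text
t 24.7 pos [ 0.4741 -0.2722  0.211 ] yaw_y 37.2 tilt [ 0.002  0.    -1.   ] F [ 0.   0.5 -0.4] w 0.04565110622780851 g 0.0 j [ 54.  25. -40. 102.  18.  60.  44.]
[589   0] ctr [596.9 -56.7] size [23. 95.] long -21.8 hue 77.0
[302 144] ctr [ 471.7 -273.6] size [18. 73.] long -52.6 hue 1.0
0.98 [ 0.4689337  -0.27468947 -0.00188188]

[295 121] ctr [644.4  -8. ] size [ 62. 116.] long 88.4 hue 77.0
[438 123] ctr [ 638.3 -285.4] size [68. 71.] long -45.0 hue None
[170 125] ctr [634.3 278.3] size [45. 67.] long -41.8 hue 13.0
[315 134] ctr [618.4  -6.1] size [30. 71.] long -2.7 hue 1.0
[435 207] ctr [ 472.3 -273.7] size [18. 73.] long -52.8 hue 1.0
[173 217] ctr [464.3 294.2] size [30. 30.] long 4.5 hue 14.0
[  0 280] ctr [317.7 643.3] size [21. 75.] long 26.7 hue 104.0
```

View pics/c4.png

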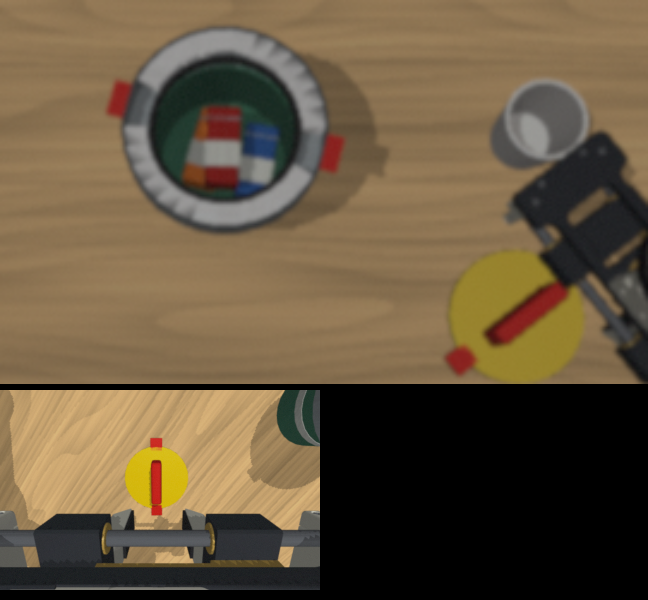

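All three tins are inside the canister (crop 215,150); red marks are at (120,100) and (333,153) and the cap's bar is centred under the gripper. Measuring the collar's gaps once more.

```bash
python3 - <<'E'
from h import *
acc=0
p,d,i=cap("top"); X=cloud(d,i); hsv=cv2.cvtColor(p,cv2.COLOR_BGR2HSV)
m=(d>0)&(X[...,2]>.125)&(np.hypot(X[...,0]-.617,X[...,1]+.007)<.12)&(hsv[...,1]<120)
P=X[m]; print("collar",cv2.minEnclosingCircle((P[:,:2]*1000).astype(np.float32)),P.mean(0))
red=((hsv[...,0]<8)|(hsv[...,0]>172))&(hsv[...,1]>140)&(d>0)&(X[...,2]>.12)
rr=np.hypot(X[...,0]-.617,X[...,1]+.007); red&=(rr>.08)&(rr<.12)
n,l,s,c=cv2.connectedComponentsWithStats(red.astype(np.uint8))
M=[]
for k in range(1,n):
    if s[k,4]>20:
        # intersect pixel rays with plane z=.135
        v,u=np.nonzero(l==k); r=np.stack([(u-i["cx"])/i["fx"],(v-i["cy"])/i["fy"],np.ones(len(u))],1)@i["R"]; C=w(i,np.zeros(3)); q=C+r*((.135-C[2])/r[:,2])[:,None]
        M.append(q.mean(0)); print(s[k],q.mean(0),X[l==k][:,2].mean())
D=M[0]-M[1]; print("mid",(M[0]+M[1])/2,"ang",np.degrees(np.arctan2(D[1],D[0])),np.linalg.norm(D))
need(.472,-.2737,.042,37.3)
E
```

```text
collar ((617.3112182617188, -7.031142711639404), 84.19242095947266) [ 0.61683733 -0.00748429  0.13351801]
[275 124  10  15  99] [0.64043675 0.07829721 0.135     ] 0.13489174118930689
[364 146  10  16 107] [ 0.59470227 -0.09344562  0.135     ] 0.13512876451426742
mid [ 0.61756951 -0.0075742   0.135     ] ang 75.08839653056869 0.17772800006072892
shift [-0.004 -0.004 -0.337] rows 3.4 turns [-0.  0. -0.] [-1.e-03 -1.e-03  2.e+00]
```

>>> drive_tool(
  targets="0 0 0 -0.004 -0.003 -0.09 0;0 0 0 0 0 -0.09 0;0 0 0 0 0 -0.08 0;0 0 0 0 0 -0.06 0;0 0 0 0 0 -0.03 0;0 0 0 0 0 0 -1;0 0 0 0 0 0 -1;0 0 0 0 0 0 -1;0 0 0 0 0 0 -1;0 0 0 0 0 0 -1",
  newtons=50,
)

```text
t: 25.9
eef_pos: [0.4722, -0.2752, 0.0367]
ee_rot: [[-0.603, 0.798, 0.002], [0.798, 0.603, -0.001], [-0.002, 0.001, -1.0]]
contact_force: [-0.1, 0.5, 8.7]
grip_width: 0.0177
grasp_force: 50.0
```

>>> drive_tool(
  targets="0 0 0 0 0 0 -1;0 0 0 0 0 0 -1;0 0 0 0 0 0.03 -1;0 0 0 0 0 0.07 -1;0 0 0 0 0 0.09 -1;0 0 0 0 0 0.09 -1;0 0 0 0 0 0.07 -1;0 0 0 0 0 0.05 -1;0 0 0 0 0 0 -1",
)

```text
t: 26.8
eef_pos: [0.4727, -0.275, 0.2396]
ee_rot: [[-0.603, 0.798, 0.006], [0.798, 0.603, -0.003], [-0.006, 0.002, -1.0]]
contact_force: [0.8, 0.2, -3.8]
grip_width: 0.0174
grasp_force: 50.0
```

```bash
python3 - <<'E'
from h import *
st(); need(.6173,-.0072,.23,-14.9)
E
```

```text
t 26.8 pos [ 0.4727 -0.275   0.2396] yaw_y 37.1 tilt [ 0.006 -0.003 -1.   ] F [ 0.8  0.2 -3.8] w 0.01744493678977018 g 49.987673163414 j [ 55.  23. -41. 100.  17.  63.  46.]
shift [ 0.289  0.536 -0.019] rows 6.1 turns [ 0.003  0.002 -0.578] [-0.003  0.004  1.422]
```

>>> drive_tool(
  targets="0 0 -0.05 0.02 0.035 0 -1;0 0 -0.08 0.04 0.075 0 -1;0 0 -0.08 0.045 0.083 0 -1;0 0 -0.08 0.045 0.083 0 -1;0 0 -0.08 0.045 0.083 0 -1;0 0 -0.08 0.045 0.083 0 -1;0 0 -0.08 0.034 0.063 0 -1;0 0 -0.048 0.015 0.028 0 -1;0 0 0 0 0 0 -1;0 0 0 0 0 0 -1",
)

```text
t: 27.8
eef_pos: [0.6148, -0.0085, 0.2341]
ee_rot: [[0.256, 0.967, -0.002], [0.967, -0.256, -0.001], [-0.001, -0.002, -1.0]]
contact_force: [-0.2, -0.1, -3.3]
grip_width: 0.0177
grasp_force: 50.0
```

```bash
python3 - <<'E'
from h import *
st(); need(.617,-.0085,.175,-14.9); need(.617,-.0085,.165,-14.9)
p,d,i=cap("top"); X=cloud(d,i); hsv=cv2.cvtColor(p,cv2.COLOR_BGR2HSV)
p2,d2,i2=cap("wrist"); cv2.imwrite("pics/w5.png",p2)
for q in("cap","gap_a"):
    for r in bot.mark_of("wrist",q)[:3]: print(q,round(r["confidence"],2),w(i2,np.array(r["centre"])))
X=cloud(d2,i2);hsv=cv2.cvtColor(p2,cv2.COLOR_BGR2HSV)
red=((hsv[...,0]<8)|(hsv[...,0]>172))&(hsv[...,1]>140)&(d2>0)
n,l,s,c=cv2.connectedComponentsWithStats(red.astype(np.uint8))
for k in range(1,n):
    if s[k,4]>40: print(s[k],X[l==k].mean(0))
E
```

```text
t 27.8 pos [ 0.6148 -0.0085  0.2341] yaw_y -14.8 tilt [-0.002 -0.001 -1.   ] F [-0.2 -0.1 -3.3] w 0.017658630639727346 g 49.987549781799316 j [ 16.  28. -30.  91.  15.  66. -32.]
shift [ 0.004 -0.    -0.118] rows 1.2 turns [ 0.    -0.001 -0.001] [2.000e-03 1.000e-03 1.999e+00]
shift [ 0.004 -0.    -0.138] rows 1.4 turns [ 0.    -0.001 -0.001] [2.000e-03 1.000e-03 1.999e+00]
cap 0.97 [ 0.61416709 -0.00975613  0.19852059]
gap_a 0.75 [0.63731458 0.0609069  0.12344289]
[ 294   55   49   25 1170] [0.63975667 0.07911844 0.13416806]
[ 291   90   50   39 1800] [0.63250053 0.05680468 0.20476969]
[ 292  180   49  100 4489] [0.62197468 0.01603705 0.24694392]
[ 293  313   47   34 1435] [ 0.61201914 -0.02153196  0.25007212]
```

View pics/w5.png

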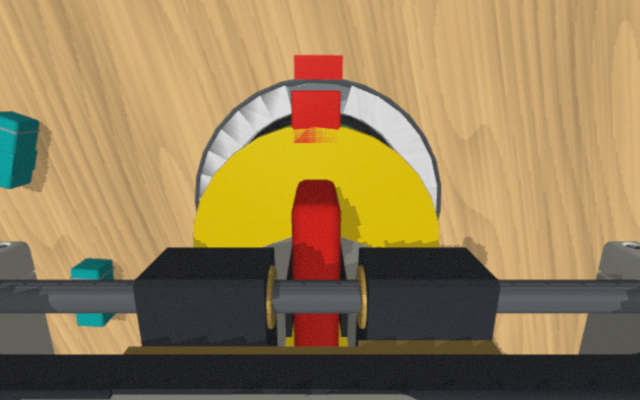

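The lug (316,108) lines up with the gap and its red mark (318,67). Correcting by a couple of mm and lowering.

>>> drive_tool(
  targets="0 0 0 0.005 0.003 -0.03 -1;0 0 0 0 0 -0.04 -1;0 0 0 0 0 -0.03 -1;0 0 0 0 0 -0.014 -1;0 0 0 0 0 -0.006 -1;0 0 0 0 0 -0.004 -1;0 0 0 0 0 -0.004 -1;0 0 0 0 0 0 -1;0 0 0 0 0 0 -1",
)

```text
t: 28.9
eef_pos: [0.6184, -0.0067, 0.1717]
ee_rot: [[0.258, 0.966, 0.001], [0.966, -0.258, 0.0], [0.0, 0.001, -1.0]]
contact_force: [0.3, 0.2, -3.3]
grip_width: 0.0178
grasp_force: 50.0
```

>>> drive_tool(
  targets="0 0 0 0 0 -0.005 -1;0 0 0 0 0 -0.005 -1;0 0 0 0 0 -0.005 -1;0 0 0 0 0 0 -1",
)

```text
t: 29.3
eef_pos: [0.6179, -0.0068, 0.1632]
ee_rot: [[0.258, 0.966, -0.001], [0.966, -0.258, -0.0], [-0.0, -0.001, -1.0]]
contact_force: [0.4, 0.0, -3.3]
grip_width: 0.0177
grasp_force: 50.0
```

```bash
python3 - <<'E'
from h import *
st(); need(.6173,-.0075,.1617,-14.9)
E
```

```text
t 29.3 pos [ 0.6179 -0.0068  0.1632] yaw_y -14.9 tilt [-0.001 -0.    -1.   ] F [ 0.4  0.  -3.3] w 0.017725258250997203 g 49.98766779899597 j [ 15.  32. -29.  95.  18.  58. -35.]
shift [-0.001 -0.001 -0.003] rows 0.0 turns [ 0. -0.  0.] [-1.e-03 -0.e+00 -2.e+00]
```

The cap is inside the mouth without touching. Pressing on the ring.

>>> drive_tool(
  targets="0 0 0 0 0 -0.005 -1;0 0 0 0 0 -0.005 -1;0 0 0 0 0 -0.005 -1;0 0 0 0 0 -0.005 -1;0 0 0 0 0 -0.004 -1;0 0 0 0 0 0 -1;0 0 0 0 0 0 -1",
)

```text
t: 30.0
eef_pos: [0.6184, -0.0067, 0.1523]
ee_rot: [[0.258, 0.966, 0.001], [0.966, -0.258, -0.0], [0.0, 0.001, -1.0]]
contact_force: [-2.9, -0.6, 6.9]
grip_width: 0.0176
grasp_force: 50.0
```

>>> drive_tool(
  targets="0 0 0 0 0 -0.002 -1;0 0 0 0 0 0 -1;0 0 -0.03 0 0 0 -1;0 0 -0.05 0 0 0 -1;0 0 -0.05 0 0 0 -1;0 0 -0.05 0 0 0 -1;0 0 0 0 0 0 -1",
)

```text
t: 30.7
eef_pos: [0.6183, -0.0072, 0.1514]
ee_rot: [[0.52, 0.854, 0.001], [0.854, -0.52, -0.001], [-0.0, 0.001, -1.0]]
contact_force: [-3.3, -0.6, 7.2]
grip_width: 0.0178
grasp_force: 50.0
```

```bash
python3 - <<'E'
from h import *
st(); print(bot.get_obs()["wrist_torque"])
E
```

```text
t 30.7 pos [ 0.6183 -0.0072  0.1514] yaw_y -31.3 tilt [ 0.001 -0.001 -1.   ] F [-3.3 -0.6  7.2] w 0.017790943079140045 g 49.99120473861694 j [ 12.  32. -25.  96.  16.  56. -49.]
[-0.46801996  0.76511025  0.01092383]
```

Turning freely under the tabs; continuing.

>>> drive_tool(
  targets="0 0 -0.06 0 0 0 -1;0 0 -0.06 0 0 0 -1;0 0 -0.06 0 0 0 -1;0 0 -0.06 0 0 0 -1;0 0 -0.06 0 0 0 -1;0 0 -0.06 0 0 0 -1;0 0 -0.06 0 0 0 -1;0 0 -0.06 0 0 0 -1;0 0 -0.06 0 0 0 -1;0 0 0 0 0 0 -1",
)

```text
t: 31.7
eef_pos: [0.6177, -0.0077, 0.1511]
ee_rot: [[0.985, 0.174, -0.001], [0.174, -0.985, -0.001], [-0.001, 0.001, -1.0]]
contact_force: [-4.6, -3.4, 6.7]
grip_width: 0.0178
grasp_force: 50.0
```

>>> drive_tool(
  targets="0 0 -0.05 0 0 0 -1;0 0 -0.05 0 0 0 -1;0 0 -0.04 0 0 0 -1;0 0 -0.02 0 0 0 -1;0 0 0 0 0 0 -1;0 0 0 0 0 0 -1",
)

```text
t: 32.3
eef_pos: [0.6178, -0.0072, 0.1512]
ee_rot: [[0.997, -0.073, -0.0], [-0.073, -0.997, -0.001], [-0.0, 0.001, -1.0]]
contact_force: [-4.8, -0.4, 7.9]
grip_width: 0.0177
grasp_force: 50.0
```

```bash
python3 - <<'E'
from h import *
st(); print(bot.get_obs()["wrist_torque"])
E
```

```text
t 32.3 pos [ 0.6178 -0.0072  0.1512] yaw_y -94.2 tilt [-0.    -0.001 -1.   ] F [-4.8 -0.4  7.9] w 0.017706567118904 g 49.9960720539093 j [   2.   30.   -9.   97.    6.   54. -103.]
[-0.28874323  1.15988313 -0.11105591]
```

>>> drive_tool(
  targets="0 0 -0.01 0 0 0 -1;0 0 0 0 0 0.004 -1;0 0 0 0 0 0.004 -1;0 0 0 0 0 0.004 -1;0 0 0 0 0 0 -1;0 0 0 0 0 0 -1",
)

```text
t: 32.9
eef_pos: [0.6178, -0.0072, 0.1569]
ee_rot: [[0.996, -0.088, -0.001], [-0.088, -0.996, -0.001], [-0.001, 0.001, -1.0]]
contact_force: [-5.3, -3.0, 6.9]
grip_width: 0.018
grasp_force: 50.0
```

```bash
python3 - <<'E'
from h import *
st(); print(bot.get_obs()["wrist_torque"])
E
```

```text
t 32.9 pos [ 0.6178 -0.0072  0.1569] yaw_y -95.0 tilt [-0.001 -0.001 -1.   ] F [-5.3 -3.   6.9] w 0.017961583204767904 g 49.990448355674744 j [   2.   30.   -9.   97.    5.   54. -104.]
[-0.5331675   1.2134706  -0.03908967]
```

>>> drive_tool(
  targets="0 0 0 0 0 0.003 -1;0 0 0 0 0 0 -1;0 0 0 0 0 0 -0.2;0 0 0 0 0 0 -0.2;0 0 0 0 0 0 -0.2;0 0 0 0 0 0 -0.2;0 0 0 0 0 0 -0.2;0 0 0 0 0 0.03 -0.2;0 0 0 0 0 0.07 0;0 0 0 0 0 0.09 0",
)

```text
t: 33.9
eef_pos: [0.617, -0.0068, 0.2526]
ee_rot: [[0.996, -0.088, -0.004], [-0.088, -0.996, -0.0], [-0.004, 0.0, -1.0]]
contact_force: [0.7, -0.4, 1.8]
grip_width: 0.0449
grasp_force: 0.0
```

>>> drive_tool(
  targets="0 0 0 0 0 0.06 0;0 0 0 -0.06 0 0.03 0;0 0 0 -0.09 0 0 0;0 0 0 -0.09 0 0 0;0 0 0 -0.06 0 0 0;0 0 0 0 0 0 0;0 0 0 0 0 0 0",
)

```text
t: 34.6
eef_pos: [0.4684, -0.0068, 0.2989]
ee_rot: [[0.996, -0.088, 0.002], [-0.088, -0.996, -0.0], [0.002, -0.0, -1.0]]
contact_force: [0.4, -0.2, -0.9]
grip_width: 0.0459
grasp_force: 0.0
```

```bash
python3 - <<'E'
from h import *
st()
p,d,i=cap("wrist"); cv2.imwrite("pics/w6.png",p); X=cloud(d,i)
for nm in("wrist","top"):
    p,d,i=cap(nm); X=cloud(d,i)
    if nm=="top": cv2.imwrite("pics/t6.png",p)
    r2=np.hypot(X[...,0]-.6173,X[...,1]+.0072)
    b=(d>0)&(X[...,2]>.16)&(X[...,2]<.185)&(r2<.05)
    if b.sum()>30: r=cv2.minAreaRect((X[b][:,:2]*1000).astype(np.float32)); print(nm,"bar",r,"top z",np.median(X[b][:,2]))
    hsv=cv2.cvtColor(p,cv2.COLOR_BGR2HSV); f=(d>0)&(r2<.055)&(X[...,2]<.15)&(X[...,2]>.1)&(abs(hsv[...,0]-27.)<8)
    A=np.c_[X[f][:,:2]-[.6173,-.0072],np.ones(f.sum())]; print("disc plane",np.linalg.lstsq(A,X[f][:,2],rcond=None)[0], f.sum())
a=cv2.imread("pics/t6.png");q=cv2.resize(a[70:250,140:500],(800,400)); cv2.imwrite("pics/c6.png",q)
E
```

```text
t 34.6 pos [ 0.4684 -0.0068  0.2989] yaw_y -95.0 tilt [ 0.002 -0.    -1.   ] F [ 0.4 -0.2 -0.9] w 0.045880240659991564 g 0.0 j [   4.    8.  -11.  106.    2.   66. -103.]
wrist bar ((594.4478759765625, -5.997620582580566), (17.96295738220215, 24.14907455444336), 85.57259368896484) top z 0.1732833748329573
disc plane [ 1.02428653e-04 -6.71468853e-04  1.28849059e-01] 7023
disc plane [0. 0. 0.] 0
```

View pics/c6.png

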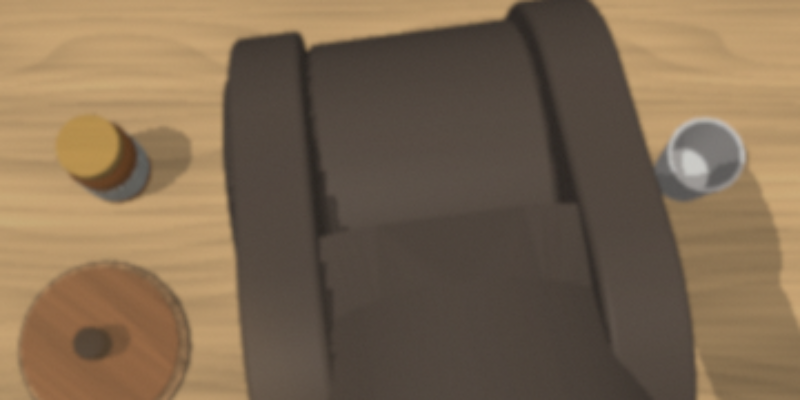

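View pics/w6.png

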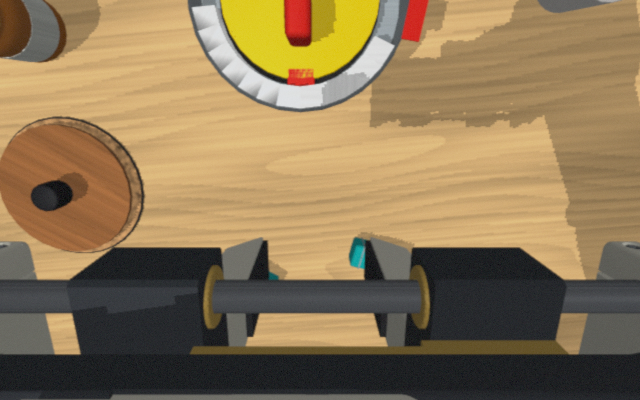

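The cap sits level in the mouth (300,30). Its lug is under the collar at (300,76), away from the red mark (415,20). Its underside is at 121 mm, which is the locked height. The lid lies flat on the mat (65,185). Handing in.

```bash
python3 -c "
from station import bot
print(bot.close_job())"
```

```text
the job is handed in; nothing more can be done
None
```

The job is handed in: the lid lies flat on the cork mat, the red, blue and orange tins are in the canister (no yellow tin was present), and the cap is turned to the lock pocket at the locked height (underside measured at 121 mm).

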